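# Lay the red takeaway carton down and push it up to the stop rail

### The job

Get the carton with the red lid ready for filling without picking it up: push it over away from the robot so that it lies flat with its red lid upward, then push it along the counter until its edge lies flush against the steel stop rail. Only push, never lift the carton; leave the other, brown-lidded carton standing and the shaker and the steel pot where they are.

Things in the scene. Friction and masses are not known exactly. Their poses are not given: they have to be found in the camera images.
- red_carton_center (a point): Centre of a closed rigid carton, red lid with yellow disc: loose, 150 x 150 x 40 mm, about 0.2 kg, standing on edge (centre 75 mm up). Own x runs through the 40 mm thickness: -x outward from the red lid (faces the robot within 20 degrees), +x from the white base; z up as it stands. Tips once its top is pushed about 40 mm. Lying lid up: own x points down, centre 20 mm up.
- kraft_carton_center (a point): Centre of another carton of the same size and mass with a brown lid (green round emblem), also standing on edge, centre 75 mm up, same axes; it must stay standing. The two stand side by side, about 300 mm apart in y, either one on the left.
- rail_mid (a point): Middle of the fixed steel stop rail beyond the cartons: a bar 25 mm (its x) x 660 mm (its y) x 30 mm high; this point is in the bar's centre, 15 mm up. Its flat face towards the robot lies 12.5 mm to the -x side of this point. It may be turned a few degrees.
- shaker_center (a point): Cheese shaker of glass with a steel top, loose, 66 mm across, 115 mm high, this point 57 mm up on its axis; standing out to one side, to be left alone.
- sauce_pot_center (a point): Open steel sauce pot, loose, 84 mm across, 70 mm high, this point 35 mm up on its axis; standing out to the other side, to be left alone.

How it is judged:
On the way, in this order (a step that is already met when the one before it is completed fails the run):
1. the red carton lies flat on the counter, red lid up (angle between red_carton_center's own x axis and vertical above 3.05 rad and height (world z) of red_carton_center below 0.026 m), for 0.2 s.
2. it has been pushed flush against the rail (all of step 1 and x of red_carton_center in the frame of rail_mid between -0.0955 and -0.0825 m and y of red_carton_center in the frame of rail_mid between -0.3 and 0.3 m and (angle between the y axis of red_carton_center and the y axis of rail_mid, either way round below 0.08 rad or angle between the z axis of red_carton_center and the y axis of rail_mid, either way round below 0.08 rad)), for 0.2 s.
At the end, for the whole second after the job is handed in: The red carton lies flat, red lid up (within 5 degrees), square to the rail (within 4.5 degrees) and touching its robot-side face to within 8 mm, within its length. The brown carton still stands; it, the shaker and the pot are within 25 mm of their starts (all of step 2 and angle between kraft_carton_center's own z axis and vertical below 0.15 rad and distance of each of kraft_carton_center, shaker_center, sauce_pot_center from where it was at the start of the episode below 0.025 m).
It fails at once if the red carton is lifted or carried (height (world z) of red_carton_center above 0.095 m or (angle between red_carton_center's own x axis and vertical above 2.6 rad and height (world z) of red_carton_center above 0.065 m)).
It fails at once if the brown carton is tipped, or moved more than 25 mm (angle between kraft_carton_center's own z axis and vertical above 0.15 rad or distance of kraft_carton_center from where it was at the start of the episode above 0.025 m).
It fails at once if the shaker or the pot is moved more than 25 mm (distance of any of shaker_center, sauce_pot_center from where it was at the start of the episode above 0.025 m).
It also fails if it takes over 48 s, if anything falls off the work surface, if the arm or the gripper's body presses on something with over 40 N, if the wrist force passes 120 N, or if a joint passes its speed limit or range.

### The arm

A 6-joint arm with a two-finger parallel gripper is mounted at the origin on the work surface. World frame = base frame: x ahead of the robot, y to its left, z up, the work surface at z = 0. Lengths are in m, angles in rad, forces in N, time in s.
With the tool pointing down it reaches from about 0.275 to 0.75 m from the base axis. Payload 10.2 kg.
Tool frame: the origin (TCP) lies midway between the tips of the shut fingers; the grasp point (between the pads) lies 19 mm behind it (env.hold_point_z is the distance from the TCP to the grasp point, in m); x points along the fingers, z is the direction in which the jaws open and shut, and the axes are right-handed (so a half turn about x gives the same grasp; the last joint's range is limited). The gripper opens to 85 mm and grips with 20 to 120 N. Pads are 22 mm wide; open, the fingers measure 114 mm over their backs; the gripper's body (76 mm by 85 mm) begins 54 mm behind the grasp point. The pads swing forward as they close: fully open they stand 13 mm farther back than shut.
Start: joints at [-1.446, 0.313, 1.498, -0, 1.331, -0.223], TCP at [0.179, -0.494, 0.231] pointing down, gripper open.
Joint ranges: [-2.94, 2.94], [-0.97, 2.17], [0.19, 2.56], [-1.23, 4.37], [0.02, 3.11], [-2.88, 2.88]. Speed limits (rad/s): [2.39, 2.39, 3.01, 3.14, 3.14, 3.14].

### API

Orientations are given as a unit quaternion [x, y, z, w].
In Python, from bench import env, kinematics, monitor, eyes, job gives the robot as it stands. The module is installed in compiled form; this text tells all that it offers. Calls block until the motion is done:
- env.reach(position, orientation): joint-space move of the TCP to a pose.
- env.movel(position, velocity=0.15, frame=None, guard=None): straight line of the TCP; frame=None keeps the orientation; velocity is the mean speed in m/s. With guard (N) it stops when the force on the tool has changed by that much, and returns True; else False.
- env.set_joints(angles): joint-space move.
- env.release() and env.close_gripper(effort=None): open the fingers fully, or close them until they stop; effort is the grip in N (None keeps the last).
- env.hold(seconds).
- kinematics.ik(position, orientation): joint angles nearest the present ones, or None.
- monitor.sense(): the state.
- eyes.grab_frame(name): name is "scene" or "top" or "wrist"; returns a dict with "frame" (420x560x3 uint8, red, green, blue), "mtx" (3x3 intrinsics, pixels), "k1" (the pictures are not rectified: a ray, as slopes to the right and down, at radius r is drawn at 1 + k1 r^2 times it, then the intrinsics apply), "view" (4x4, takes a point from world to camera coordinates). Camera axes: x right, y down, z forward; pixel columns grow to the right and rows downward; lengths in m; the calibration is good to about 2 mm. A picture is of the moment at which its call begins. There is no depth.
A pose or a line that the arm cannot do raises env.MotionError and nothing moves.
- job.hand_in(): hands the job in, once; it reports no verdict.
The state is a dict: "clock": time; "joints": joint angles; "qvel": joint speeds; "joint_efforts": joint torques, N m; "position": TCP position; "ee_rot": TCP orientation; "contact_force": force on the tool from outside, world axes, zero at the start; "ft_torque": the same for the moment, N m; "finger_gap": opening from 0.0 (shut) to 1.0 (fully open).
Only numpy, scipy, OpenCV 4.12 (cv2) and the standard library are available. Lean on these libraries where they do the work, as an engineer would, in place of code of your own. Each camera call takes 0.05 s, during which the arm holds its last target.

## Working session

There is one attempt and no reset: what is moved stays moved. The work goes in short steps, each a Python script; the robot and the scene stay as the last script left them, time stands still between calls to the robot, and variables do not carry over. Pictures are saved under pics/ and viewed, and the job is handed in when it is done.

```bash
mkdir -p pics; ls; python3 - <<'E'
from bench import env, kinematics, monitor, eyes, job
import cv2, numpy as np
for n in ("scene","top"):
    d=eyes.grab_frame(n); cv2.imwrite(f"pics/{n}0.png",d["frame"][:,:,::-1]); print(n,d["mtx"].tolist(),d["k1"],np.round(d["view"],4).tolist())
    np.savez(f"{n}0.npz",**d)
s=monitor.sense(); print(s["clock"],s["position"],s["ee_rot"],env.hold_point_z)
E
```

```text
pics
scene [[386.5100823978609, 0.0, 276.1634893219308], [0.0, 386.5100823978609, 210.08606927740126], [0.0, 0.0, 1.0]] -0.05517753740562085 [[-0.5878, 0.8089, 0.0155, 0.3604], [0.515, 0.3889, -0.7639, -0.2543], [-0.6239, -0.441, -0.6452, 1.5263], [0.0, 0.0, 0.0, 1.0]]
top [[532.199410134524, 0.0, 289.0441657612775], [0.0, 532.199410134524, 209.89871222110216], [0.0, 0.0, 1.0]] -0.04158946658299356 [[0.0288, -0.9994, -0.0194, 0.0019], [-0.9975, -0.0275, -0.0645, 0.6483], [0.064, 0.0212, -0.9977, 1.4015], [0.0, 0.0, 0.0, 1.0]]
0.1 [ 0.17888498 -0.49333076  0.23078433] [ 0.40626847  0.57924305 -0.40563949  0.5786882 ] 0.0187
```

View pics/scene0.png

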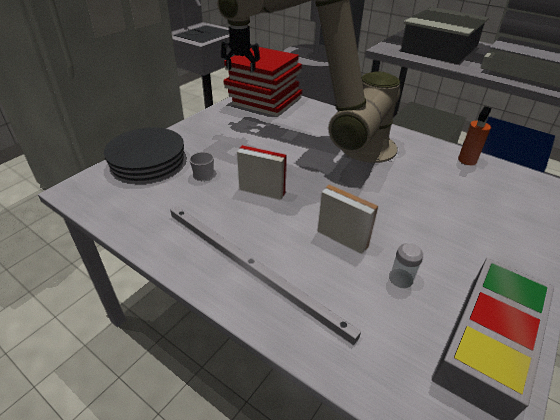

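View pics/top0.png

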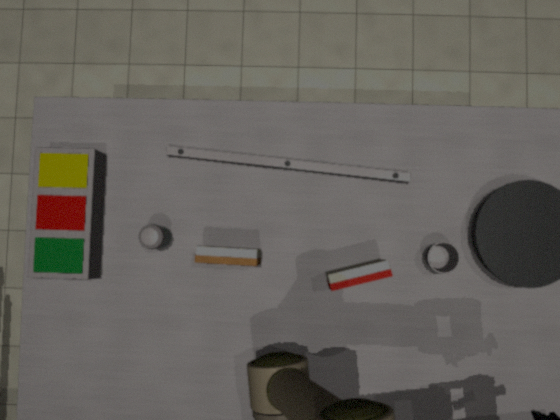

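The scene view has the red carton at about (262,172), next to the pot at (202,165). In the top view the red carton is at about (360,275), the brown one at (227,256), the pot at (438,257) and the shaker at (152,237). The rail runs from (168,152) to (410,178). Next I'll measure them.

```bash
cat > h.py <<'E'
import numpy as np, cv2
def ray(d,px):
    K=d["mtx"];k=float(d["k1"]);V=d["view"]
    # model: drawn = s*(1+k r^2)
    u=cv2.undistortPoints(np.array(px,float).reshape(-1,1,2),K,np.array([k,0,0,0.])).reshape(-1,2)
    R=V[:3,:3];t=V[:3,3];o=-R.T@t
    return o,np.c_[u,np.ones(len(u))]@R
def onz(d,px,z):
    o,r=ray(d,px); return o+r*((z-o[2])/r[:,2])[:,None]
E
python3 - <<'E'
import cv2,numpy as np
from h import *
d=dict(np.load("top0.npz"));f=d["frame"]
c=cv2.resize(f[220:310,120:480],None,fx=2.2,fy=2.2,interpolation=cv2.INTER_CUBIC)
c2=cv2.resize(f[135:195,120:480],None,fx=2.2,fy=2.2,interpolation=cv2.INTER_CUBIC)
cv2.imwrite("pics/c.png",np.vstack([c2,c])[:,:,::-1])
hsv=cv2.cvtColor(f,cv2.COLOR_RGB2HSV)
print(hsv[255:290,360].tolist()); print(hsv[150:180,250].tolist()); print(hsv[240:270,227].tolist())
E
```

```text
[[0, 15, 103], [11, 20, 102], [12, 13, 102], [0, 8, 102], [11, 21, 98], [6, 13, 100], [18, 13, 96], [20, 9, 87], [23, 15, 66], [23, 47, 49], [30, 35, 51], [34, 23, 77], [38, 10, 105], [0, 2, 117], [0, 0, 116], [90, 2, 120], [150, 4, 120], [90, 2, 119], [30, 2, 120], [30, 2, 121], [0, 15, 118], [1, 82, 118], [1, 156, 119], [2, 212, 119], [3, 215, 121], [1, 202, 120], [2, 211, 121], [2, 206, 114], [0, 144, 115], [2, 62, 115], [3, 21, 111], [18, 11, 112], [15, 14, 110], [0, 13, 114], [12, 11, 114]]
[[17, 16, 115], [12, 11, 111], [5, 14, 108], [0, 10, 100], [170, 8, 97], [15, 15, 105], [0, 18, 113], [15, 14, 113], [17, 16, 115], [10, 13, 114], [11, 18, 114], [4, 16, 114], [15, 10, 106], [176, 19, 96], [15, 16, 64], [25, 25, 61], [0, 11, 90], [6, 12, 108], [0, 11, 115], [173, 9, 116], [0, 11, 116], [15, 9, 114], [15, 13, 118], [8, 9, 111], [4, 15, 116], [18, 11, 113], [18, 11, 113], [10, 14, 113], [12, 11, 113], [15, 9, 112]]
[[6, 13, 99], [0, 11, 95], [12, 13, 98], [10, 16, 97], [8, 11, 97], [8, 11, 93], [15, 12, 87], [20, 17, 88], [35, 14, 106], [90, 2, 118], [105, 8, 124], [30, 2, 120], [165, 4, 120], [90, 2, 121], [60, 4, 123], [45, 4, 117], [15, 37, 110], [15, 110, 107], [17, 147, 106], [15, 151, 108], [15, 153, 108], [16, 153, 110], [17, 139, 112], [15, 134, 105], [15, 93, 99], [13, 37, 97], [6, 13, 100], [13, 17, 105], [8, 10, 101], [20, 7, 106]]
```

View pics/c.png

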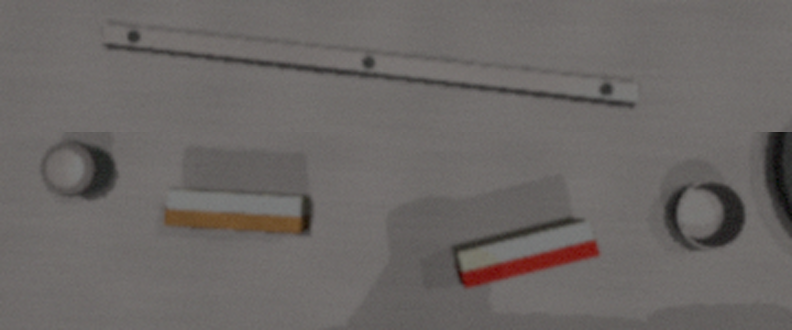

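```bash
python3 - <<'E'
import cv2,numpy as np
from h import *
d=dict(np.load("top0.npz"));f=d["frame"]
o,_=ray(d,[[280,210]]);print("cam",o)
hsv=cv2.cvtColor(f,cv2.COLOR_RGB2HSV);H,S,Vv=cv2.split(hsv)
def blob(m,box):
    x0,y0,x1,y1=box; mm=np.zeros(m.shape,np.uint8); mm[y0:y1,x0:x1]=m[y0:y1,x0:x1]*255
    cs,_=cv2.findContours(mm,cv2.RETR_EXTERNAL,cv2.CHAIN_APPROX_NONE); return max(cs,key=cv2.contourArea)
for n,box,th in(("red",(310,245,410,300),100),("kraft",(185,235,275,280),70)):
    strip=blob((S>th),box)
    allm=(S>th)|((S<9)&(Vv>100)&(Vv<140))|((H>22)&(H<45)&(Vv>95)&(S>9))
    m=allm.astype(np.uint8); m=cv2.morphologyEx(m,cv2.MORPH_OPEN,np.ones((3,3)))
    for nm,b in(("strip",strip),("top",blob(m,box))):
        r=cv2.minAreaRect(b); bx=cv2.boxPoints(r); w=onz(d,bx,.15)
        # min area rect in world
        W=onz(d,b.reshape(-1,2),.15)[:,:2]
        rr=cv2.minAreaRect((W*1000).astype(np.float32)); print(n,nm,"world rect mm",np.round(rr[0],1),np.round(rr[1],1),round(rr[2],2))
        print(np.round(cv2.boxPoints(rr),0).tolist())
# rail holes
holes=[]
for cx,cy in((180,151),(287,163),(395,175)):
    p=255-f[cy-5:cy+6,cx-6:cx+7].mean(2); p=np.clip(p-np.percentile(p,70),0,None)
    ys,xs=np.mgrid[cy-5:cy+6,cx-6:cx+7]; 
    core=((xs-cx)**2+(ys-cy)**2<=9); p=p*core
    holes.append([(xs*p).sum()/p.sum(),(ys*p).sum()/p.sum()])
print(holes)
w=onz(d,holes,.03);print(w.round(4)); v=w[0]-w[2];print("rail angle y-axis tilt",np.degrees(np.arctan2(-v[0],v[1])),np.hypot(*v[:2]))
ends=onz(d,[[168,150],[410,178]],.03);print(ends.round(4),np.linalg.norm(ends[0]-ends[1]))
print("pot",onz(d,[[438,257]],.07),"shaker",onz(d,[[151,236]],.115))
E
```

```text
cam [ 0.55694916 -0.00994252  1.44020781]
red strip world rect mm [ 475.7 -158.3] [ 19.5 153.8] 14.42
[[447.0, -86.0], [485.0, -235.0], [504.0, -230.0], [466.0, -81.0]]
red top world rect mm [ 475.8 -158.4] [ 17.6 153.6] 15.34
[[447.0, -87.0], [488.0, -235.0], [505.0, -230.0], [464.0, -82.0]]
kraft strip world rect mm [513.1 163.3] [158.7  19.1] 88.92
[[502.0, 84.0], [521.0, 84.0], [524.0, 242.0], [505.0, 243.0]]
kraft top world rect mm [513.1 163.5] [158.4  19.1] 88.92
[[502.0, 84.0], [521.0, 84.0], [524.0, 242.0], [505.0, 243.0]]
[[np.float64(180.2005277044855), np.float64(151.1292875989446)], [np.float64(287.0421144713822), np.float64(163.025743564109)], [np.float64(395.10436432637573), np.float64(175.1055627684011)]]
[[ 0.7978  0.3175  0.03  ]
 [ 0.7727  0.0289  0.03  ]
 [ 0.7479 -0.2596  0.03  ]]
rail angle y-axis tilt -4.938508727220881 0.5792128772429305
[[ 0.8001  0.3507  0.03  ]
 [ 0.7412 -0.2993  0.03  ]] 0.6527093154027851
pot [[ 0.53447073 -0.36577565  0.07      ]] shaker [[0.56682715 0.36239461 0.115     ]]
```

The measurements agree with the given sizes:
- **Red carton:** front edge midpoint (0.467,-0.160), yaw +14.5°.
- **Rail:** mid (0.773,0.029), yaw -4.9°, length about 653 mm against 660 mm.
- **Carton spacing:** about 0.32 m.

Now I'll tip it, with the open finger pair square to the lid and high up.

```bash
cat >> h.py <<'E'
from scipy.spatial.transform import Rotation as Ro
def quats(yaw):
    out=[]
    for s in(1,-1):
        x=np.array([0,0,-1.]);z=s*np.array([-np.sin(yaw),np.cos(yaw),0]);out.append(Ro.from_matrix(np.c_[x,np.cross(z,x),z]).as_quat())
    return out
def best(kin,p,yaw,j):
    c=[]
    for q in quats(yaw):
        a=kin.ik(p,q)
        if a is not None: c.append((np.abs(np.array(a)-j).max(),q,a))
    return min(c,key=lambda t:t[0])
E
python3 - <<'E'
from bench import env, kinematics, monitor, eyes, job
from h import *
yaw=np.radians(14.5);u=np.array([np.cos(yaw),np.sin(yaw),0])
F=np.array([.467,-.160,0])
P0=F-.06*u+[0,0,.25]
_,q,a=best(kinematics,P0,yaw,np.array(monitor.sense()["joints"]));print(np.round(a,2))
env.reach(P0,q)
P1=P0.copy();P1[2]=.11; env.movel(P1,.15)
print(monitor.sense()["clock"],monitor.sense()["contact_force"])
print(env.movel(P1+.025*u,.08,guard=4))
for k in(.05,.065,.08,.095,.105):
    env.movel(P1+k*u,.06); s=monitor.sense(); print(k,s["clock"],np.round(s["contact_force"],2))
env.hold(.5)
d=eyes.grab_frame("top");cv2.imwrite("pics/top1.png",d["frame"][:,:,::-1]);np.savez("top1.npz",**d)
d=eyes.grab_frame("scene");cv2.imwrite("pics/scene1.png",d["frame"][:,:,::-1])
E
```

```text
[-0.67  0.12  1.69 -0.    1.33  0.65]
2.6417 [-0.13397389 -0.41785651 -0.17889144]
False
0.05 3.675 [ 0.11  0.55 -0.61]
0.065 4.075 [-0.28  1.    0.5 ]
0.08 4.475 [-0.31  0.41  0.38]
0.095 4.875 [ 0.1   0.48 -0.99]
0.105 5.1917 [-0.76  0.41 -1.03]
```

View pics/top1.png

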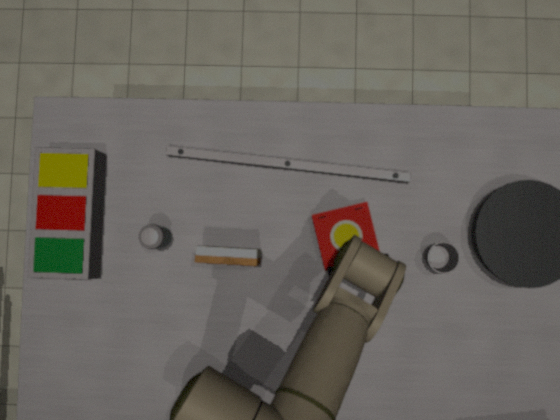

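View pics/scene1.png

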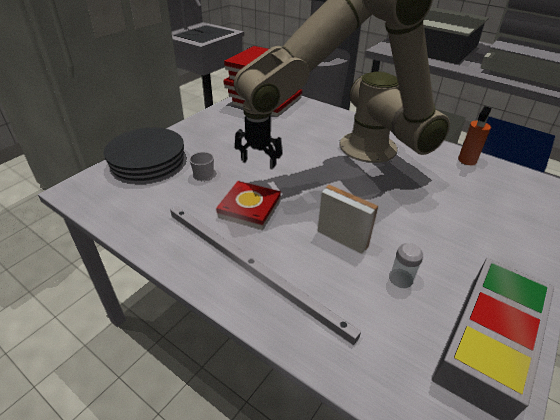

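The carton lies flat with the red lid up. Its far corners are at about (313,213) and (367,203) in the top view, and nothing else has moved. I'll back off and locate its edges, then push with the finger pair parallel to the rail.

```bash
python3 - <<'E'
from bench import env, kinematics, monitor, eyes, job
from h import *
s=monitor.sense();p=np.array(s["position"]);yaw=np.radians(14.5);u=np.array([np.cos(yaw),np.sin(yaw),0])
env.movel(p-.10*u+[0,0,.0],.2)
d=eyes.grab_frame("top");f=d["frame"];cv2.imwrite("pics/top2.png",f[:,:,::-1])
hsv=cv2.cvtColor(f,cv2.COLOR_RGB2HSV)
m=((hsv[...,1]>110)).astype(np.uint8);m[:190]=0;m[310:]=0;m[:,:290]=0;m[:,410:]=0
cs,_=cv2.findContours(m,cv2.RETR_EXTERNAL,cv2.CHAIN_APPROX_NONE);b=max(cs,key=cv2.contourArea)
W=onz(d,b.reshape(-1,2),.04)[:,:2]
r=cv2.minAreaRect((W*1000).astype(np.float32));print(r,cv2.boxPoints(r).round(0).tolist())
y=((hsv[...,0]>20)&(hsv[...,0]<35)&(hsv[...,1]>110)).astype(np.uint8);y[:190]=0;y[310:]=0;y[:,:290]=0;y[:,410:]=0
M=cv2.moments(y,True);print("disc",onz(d,[[M["m10"]/M["m00"],M["m01"]/M["m00"]]],.04))
print(monitor.sense()["clock"],monitor.sense()["position"])
E
```

```text
((583.1483154296875, -130.61871337890625), (150.55081176757812, 150.99417114257812), 15.02562427520752) [[491.0, -77.0], [530.0, -223.0], [675.0, -184.0], [636.0, -38.0]]
disc [[ 0.55589309 -0.13613476  0.04      ]]
6.4917 [ 0.41469843 -0.1738419   0.11019098]
```

View pics/top2.png

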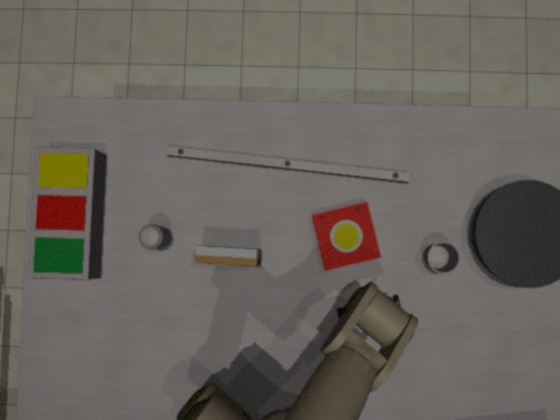

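The rectangle measures 150.5 x 151 mm with its centre at (0.583,-0.131) and yaw 15°, which matches the expected pose after tipping. Next I'll push it.

```bash
cat >> h.py <<'E'
RA=np.radians(-4.94); n=np.array([np.cos(RA),np.sin(RA),0]);t=np.array([-np.sin(RA),np.cos(RA),0]); RM=np.array([.7727,.0289,0])
def measure(d):
    f=d["frame"];hsv=cv2.cvtColor(f,cv2.COLOR_RGB2HSV)
    m=((hsv[...,1]>110)).astype(np.uint8);m[:170]=0;m[310:]=0;m[:,:280]=0;m[:,420:]=0
    cs,_=cv2.findContours(m,cv2.RETR_EXTERNAL,cv2.CHAIN_APPROX_NONE);b=max(cs,key=cv2.contourArea)
    W=onz(d,b.reshape(-1,2),.04)-RM
    w=np.c_[W@n,W@t]
    return cv2.minAreaRect((w*1000).astype(np.float32)),w.min(0),w.max(0)
E
python3 - <<'E'
from bench import env, kinematics, monitor, eyes, job
from h import *
C=np.array([.583,-.131,0]); P=C-.16*n
_,q,a=best(kinematics,P+[0,0,.11],RA,np.array(monitor.sense()["joints"]))
env.movel(P+[0,0,.11],.15,frame=q)
print(env.movel(P+[0,0,.006],.1,guard=6),monitor.sense()["position"])
g=env.movel(P+n*.135+[0,0,.006],.05,guard=12)
s=monitor.sense();print(g,s["clock"],np.round(s["contact_force"],2),(s["position"]-RM)@n)
d=eyes.grab_frame("top");cv2.imwrite("pics/top3.png",d["frame"][:,:,::-1]);print(measure(d))
E
```

```text
False [ 0.42389119 -0.11744406  0.0064419 ]
False 11.0667 [-0.46  0.73 -0.01] -0.2002763814178582
(((-101.87007141113281, -201.98812866210938), (134.95440673828125, 153.04222106933594), 1.6871224641799927), array([-0.16720744, -0.28029578]), array([-0.03258206, -0.12427364]))
```

View pics/top3.png

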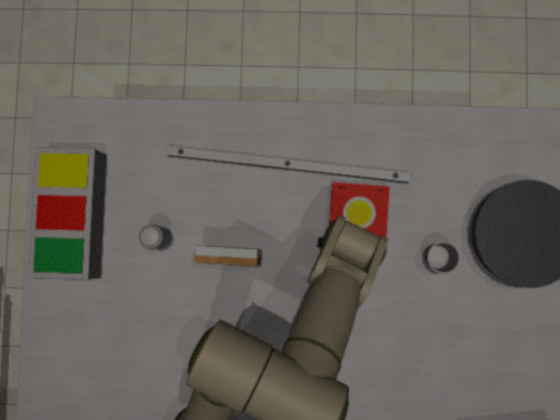

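Squared to the rail within about 2°, with a gap of about 20 mm. The carton's centre lies inside the finger span. I'll push on to contact.

```bash
python3 - <<'E'
from bench import env, kinematics, monitor, eyes, job
from h import *
p=np.array(monitor.sense()["position"])
g=env.movel(p+n*.042,.03,guard=10)
s=monitor.sense();print(g,s["clock"],np.round(s["contact_force"],2),(s["position"]-RM)@n)
env.hold(.4)
p=np.array(monitor.sense()["position"]);print(np.round(monitor.sense()["contact_force"],2))
env.movel(p-n*.06,.1); p=np.array(monitor.sense()["position"]); env.movel(p-n*.05+[0,0,.12],.15)
d=eyes.grab_frame("top");cv2.imwrite("pics/top4.png",d["frame"][:,:,::-1]);print(measure(d))
d=eyes.grab_frame("scene");cv2.imwrite("pics/scene4.png",d["frame"][:,:,::-1]);print(monitor.sense()["clock"])
E
```

```text
True 12.0 [-0.28  1.36  0.25] -0.17504776228768357
[ 0.15  0.1  -1.11]
(((-88.06869506835938, -205.69476318359375), (151.8115997314453, 152.0845489501953), 89.98151397705078), array([-0.1640977 , -0.28162233]), array([-0.01204465, -0.1297683 ]))
14.2667
```

View pics/top4.png

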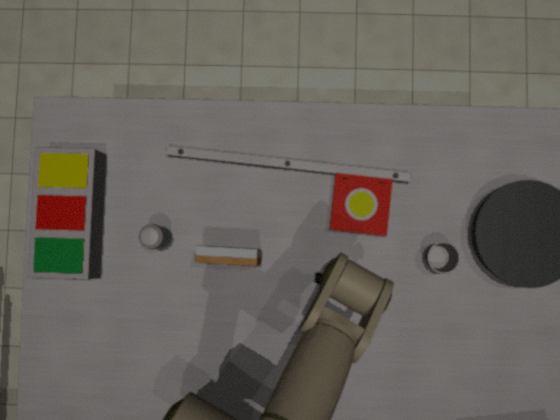

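View pics/scene4.png

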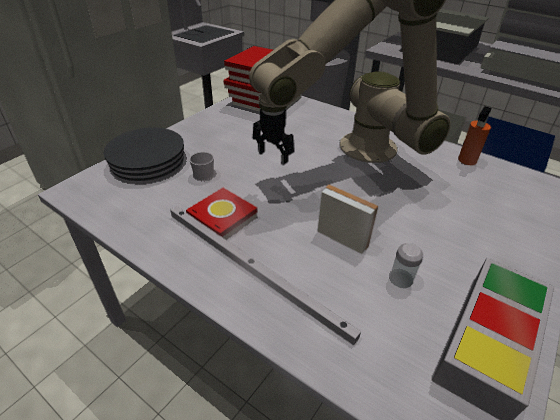

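The carton is at rail x = -0.088 (contact would be -0.0875) and y = -0.206, square to within about 0.1°. In both views the brown carton (227,256), shaker (152,237) and pot (438,257) haven't moved. Handing in.

```bash
python3 -c "
from bench import job,monitor
job.hand_in();print(monitor.sense()['clock'])"
```

```text
the job is handed in; nothing more can be done
the job is handed in; nothing more can be done
```

The red carton now lies flat with its lid up, flush against the steel rail. I only pushed it, with the fingers open. One push near the top tipped it over, and a second push, with the finger pair parallel to the rail, squared it and slid it to contact. I handed the job in just after 14.3 s on the robot's clock; no verdict is reported.

- **Position:** the last top view puts the carton's centre at x = -0.088 m in the rail's frame (the allowed range is -0.0955 to -0.0825) and y = -0.206 m. It is square to the rail within about 0.1°. The visible lid measures 152 x 152 mm, which fits a flat carton.
- **Sideways drift:** while being squared, the carton slid about 30 mm along the rail away from the push line. It is still well within the ±0.3 m limit.
- **Other objects:** the brown carton still stands. By eye, it, the shaker and the pot are at the same pixels in the top view as at the start; I did not measure their final positions.
- **Forces:** tipping showed about 1 N or less on the tool. The 10 N guard stopped the last push, about where the carton should meet the rail.

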